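# Empty the tilt bin into the tote

### The arm

A 6-joint arm with a two-finger parallel gripper is mounted at the origin on the work surface. World frame = base frame: x ahead of the robot, y to its left, z up, the work surface at z = 0. Lengths are in m, angles in degrees, forces in N, time in s.
With the tool pointing down it reaches from about 0.325 to 0.775 m from the base axis. Payload 5.5 kg.
Tool frame: the origin (TCP) lies at the centre of the arm's flange, where the gripper is bolted on; the fingertips stand 182 mm ahead of it and the grasp point (between the pads) lies 163 mm ahead of it; z points along the fingers, y is the direction in which the jaws open and shut (so a half turn about z gives the same grasp; the last joint's range is limited). The gripper opens to 88 mm and grips with 3 to 60 N. Pads are 20 mm wide; open, the fingers measure 115 mm over their backs; the gripper's body (75 mm by 178 mm) begins 61 mm behind the grasp point.
Start: joints at [-72.748, 5.22, 70.514, -0, 104.267, -3.249], TCP at [0.21, -0.562, 0.405] pointing down, gripper open.
Joint ranges: [-164.24, 164.24], [-49.07, 125.15], [9.68, 141.18], [-86.29, 266.29], [3.28, 154.24], [-151.56, 151.56]. Speed limits (degrees/s): [147.25, 147.25, 172.46, 180, 180, 180].

### API

Orientations are given as [roll, pitch, yaw] about the fixed x, y, z axes, in that order (R = Rz(yaw) Ry(pitch) Rx(roll)).
In Python, from station import r gives the robot as it stands. The module is installed in compiled form; this text tells all that it offers. Calls block until the motion is done:
- r.reach(position, orientation): joint-space move of the TCP to a pose.
- r.servo_line(position, rotation=None, speed=0.15): straight line of the TCP; rotation=None keeps the orientation; speed is the mean speed in m/s.
- r.move_joints(angles): joint-space move.
- r.let_go() and r.grab(squeeze=None): open the fingers fully, or close them until they stop; squeeze is the grip in N (None keeps the last).
- r.wait(seconds).
- r.inverse_kinematics(position, orientation): joint angles nearest the present ones, or None.
- r.sense(): the state.
- r.snapshot(name): name is "scene" or "top" or "wrist"; returns a dict with "frame" (400x640x3 uint8, red, green, blue), "fx", "fy", "cx", "cy" (pixels), "R" (3x3) and "t" (3): a world point X has camera coordinates R X + t. Camera axes: x right, y down, z forward; pixel columns grow to the right and rows downward; lengths in m; the calibration is good to about 2 mm. A picture is of the moment at which its call begins. There is no depth.
A pose or a line that the arm cannot do raises r.IKError and nothing moves.
- r.hand_in(): hands the job in, once; it reports no verdict.
The state is a dict: "clock": time; "joints": joint angles; "joint_vel": joint speeds; "joint_torque": joint torques, N m; "tcp_pos": TCP position; "orientation": TCP orientation; "contact_force": force on the tool from outside, world axes, zero at the start; "torque": the same for the moment, N m; "opening": finger opening in m.
Only numpy, scipy, OpenCV 4.12 (cv2) and the standard library are available. Lean on these libraries where they do the work, as an engineer would, in place of code of your own. Each camera call takes 0.05 s, during which the arm holds its last target.

### The job

The tilt bin under the shelf is full of checked packs. Bring the empty tote up against the stops of the bin's stand, push the bin over past its catch so that every pack drops into the tote, then ease it back upright, never letting it fall back, until it is fully home on its catch. Leave the tote there and do not disturb the other things on the bench.

Things in the scene. Friction and masses are not known exactly. Their poses are not given: they have to be found in the camera images.
- stand: grey steel stand of the tilt bin, bolted to the bench: two side plates 200 mm apart. Origin on the bench below the hinge; x along the hinge axis, roughly away from the robot; the bin tips towards -y. Two rubber stops, at x = +-107 mm, up to 41 mm high, face -y at y = -25 mm: the tote belongs against them. Catch arm on the robot's side at x = -100, y = 0 to 130, up to 198 mm high.
- hinge (a point): middle of the bin's hinge axis, 180 mm above the bench; the axis is the stand's x axis
- skip (a joint): angle of the tilt bin in rad: 0 upright on its catch, grows as it tips to the stand's -y side, 1.83 fully tipped on its end stop. A sprung catch holds it at 0: about 7 N at the bar, along its arc, to push it out, free by 0.25, and a light push to bring it home again; it falls over by itself past the balance (at 0.85 empty, up to 1.1 full) and stays tipped; brought back below 0.85 and let go, it falls back.
- bar (a point): middle of the bin's push bar: round steel, 16 mm thick, 110 mm long, parallel to the hinge. In the stand's axes it lies 128 mm to +y of the hinge and 85 mm above it with the bin upright, and turns about the hinge with the bin (154 mm radius). 37 mm of finger room between bar and bin; the bin's rim (60 mm above the hinge) is lower than the bar.
- tote_mid (a point): centre of the empty open grey tote, half-way up; 200 x 200 mm, 70 mm high, walls 4 mm, about 0.4 kg, loose on the bench. Against the stops its centre is at y = -125 mm in the stand's frame, x within 35 mm of the stand's.
- rack: rack bay standing over the bench; origin on the bench at the middle of the bay, x away from the robot. Its white shelf overhangs the bin and the tote: underside 450 mm above the bench, front edge at x = -101 mm, so the bar can be reached only with the tool leaning, its tip ahead under the shelf (about 37 degrees from vertical).
- pack1_mid (a point): white rigid pack, 78 x 42 x 28 mm, lying in the bin; the point is its centre
- pack2_mid (a point): white rigid pack, 78 x 42 x 28 mm, lying in the bin; the point is its centre
- pack3_mid (a point): white rigid pack, 78 x 42 x 28 mm, lying in the bin; the point is its centre
- pack4_mid (a point): white rigid pack, 66 x 58 x 24 mm, lying in the bin; the point is its centre
- pack5_mid (a point): white rigid pack, 66 x 58 x 24 mm, lying in the bin; the point is its centre
- jar: bystander: amber jar, 72 mm wide, 110 mm high; origin under its centre
- tape: bystander: roll of brown tape lying flat, 104 mm wide, 45 mm high; origin under its centre
- stock: bystander: brown carton 120 x 90 mm, 75 mm high; origin under its centre
- pickbin: bystander: clear pick bin 140 x 100 mm, 60 mm high; origin under its centre

How it is judged:
By the outcome, as a careful person would: the job done as asked, in the order asked, and still so for the second after the job is handed in, with the robot touching nothing.
It also fails if it takes over 69 s, if anything falls off the work surface, if the arm or the gripper's body presses on something with over 40 N, if the wrist force passes 120 N, or if a joint passes its speed limit or range.

## Working session

There is one attempt and no reset: what is moved stays moved. The work goes in short steps, each a Python script; the robot and the scene stay as the last script left them, time stands still between calls to the robot, and variables do not carry over. Pictures are saved under pics/ and viewed, and the job is handed in when it is done.

```bash
mkdir -p pics; ls; python3 - <<'E'
from station import r
import cv2,numpy as np
s=r.sense();print(s['clock'],s['tcp_pos'],s['orientation'],s['opening'])
for n in("scene","top","wrist"):
    d=r.snapshot(n);cv2.imwrite(f"pics/{n}0.png",d["frame"][:,:,::-1])
    print(n,d["fx"],d["fy"],d["cx"],d["cy"],np.round(d["R"],4).tolist(),np.round(d["t"],4).tolist(),"cam at",-np.array(d["R"]).T@np.array(d["t"]))
E
```

```text
pics
0.0 [ 0.21016469 -0.56206268  0.40348002] [-1.79887211e+02 -7.36726202e-03  2.05028550e+01] 0.08766493619134848
scene 459.73090019977246 459.73090019977246 323.4636275715978 204.35714819456797 [[0.6825, -0.7308, -0.0047], [-0.6922, -0.6444, -0.3251], [0.2346, 0.2251, -0.9457]] [-0.3175, 0.3731, 1.2756] cam at [ 0.17573529 -0.2787685   1.32615028]
top 502.2782622980536 502.2782622980536 319.32121349143625 207.04759144620596 [[-0.0146, -0.9998, 0.0109], [-0.9812, 0.0122, -0.1928], [0.1927, -0.0135, -0.9812]] [-0.0394, 0.4888, 1.4046] cam at [ 0.20841578 -0.02633234  1.47286513]
wrist 286.9647318855415 286.9647318855415 319.18457905364176 201.8125936969226 [[0.3507, -0.9365, -0.0004], [-0.9032, -0.3384, 0.2639], [-0.2472, -0.0922, -0.9646]] [-0.5989, -0.0309, 0.3898] cam at [ 0.27853322 -0.53542487  0.3838737 ]
```

View pics/scene0.png

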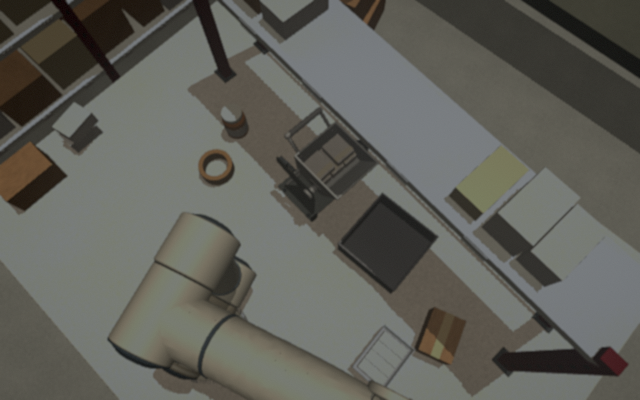

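View pics/top0.png

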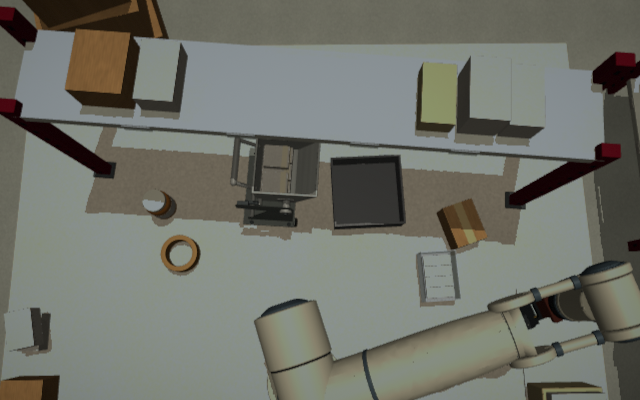

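View pics/wrist0.png

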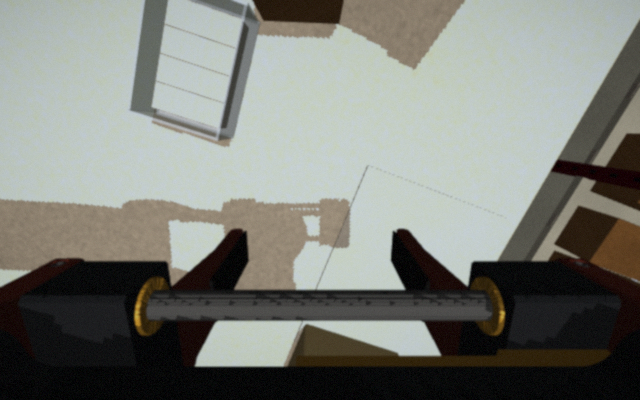

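The top view (up = +x, left = +y) shows the stand and bin near (280,185), with the push bar at about (236,160). The tote is at (367,190), the carton at (462,223), the pick bin at (438,276), the tape at (180,253) and the jar at (156,203). I'll enlarge both views.

```bash
python3 - <<'E'
import cv2
a=cv2.imread("pics/top0.png")[120:250,215:425];cv2.imwrite("pics/topc.png",cv2.convertScaleAbs(cv2.resize(a,None,fx=3.8,fy=3.8,interpolation=cv2.INTER_CUBIC),alpha=1.6))
a=cv2.imread("pics/scene0.png")[90:300,250:450];cv2.imwrite("pics/scenec.png",cv2.convertScaleAbs(cv2.resize(a,None,fx=2.8,fy=2.8,interpolation=cv2.INTER_CUBIC),alpha=1.6))
E
```

```text
(no output)
```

View pics/topc.png

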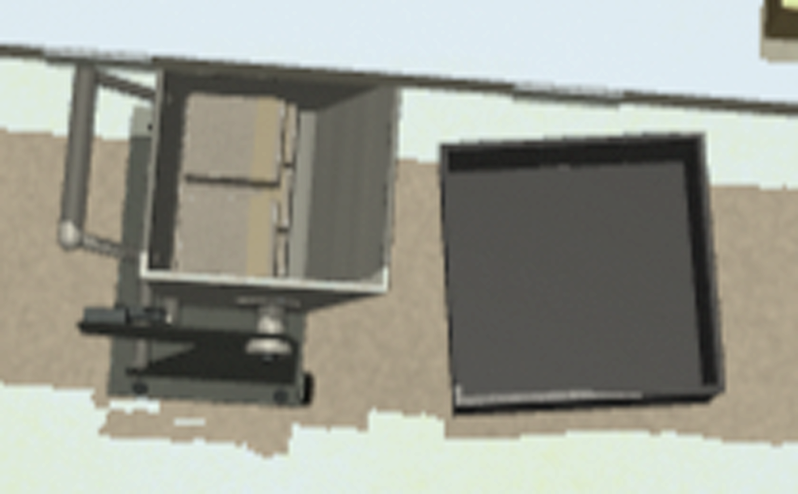

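View pics/scenec.png

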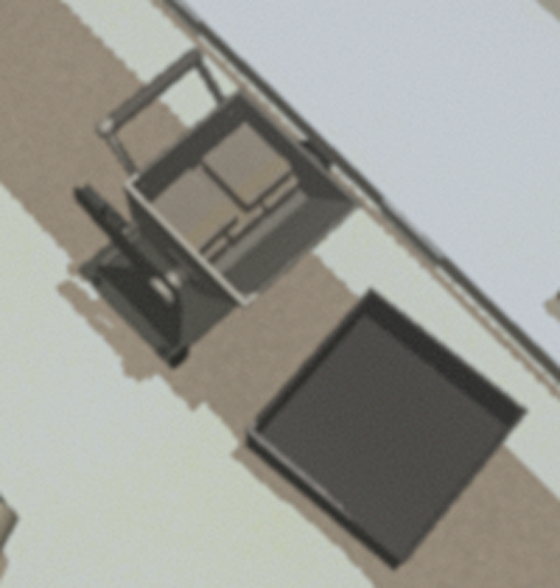

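```bash
cat > h.py <<'E'
import numpy as np,json
from station import r
def ray(d,px):
    R=np.array(d["R"]);t=np.array(d["t"])
    v=R.T@np.array([(px[0]-d["cx"])/d["fx"],(px[1]-d["cy"])/d["fy"],1]);return -R.T@t,v/np.linalg.norm(v)
def onz(d,px,z):
    c,v=ray(d,px);return c+v*(z-c[2])/v[2]
def proj(d,X):
    c=np.array(d["R"])@X+np.array(d["t"]);return np.array([c[0]*d["fx"]/c[2]+d["cx"],c[1]*d["fy"]/c[2]+d["cy"]])
def tri(obs):
    A=0;b=0
    for d,px in obs:
        c,v=ray(d,px);P=np.eye(3)-np.outer(v,v);A=A+P;b=b+P@c
    return np.linalg.solve(A,b)
E
python3 - <<'E'
from h import *
np.set_printoptions(precision=4,suppress=True)
T=r.snapshot("top");S=r.snapshot("scene")
t=lambda x,y:(215+x/3.8-.37,120+y/3.8-.37)
s=lambda x,y:(250+x/2.8-.32,90+y/2.8-.32)
for n,a,b,z in[("barnear",t(70,235),s(104,127),.265),("barfar",t(87,68),s(197,55),.265),("rimA",t(145,272),s(130,182),.24),("rimB",t(387,286),s(247,302),.24),
 ("toteLF",t(441,146),s(372,292),.07),("toteRF",t(704,133),s(525,410),.07),("toteRN",t(722,388),s(397,566),.07),("toteLN",t(455,393),s(250,430),.07),("stop",t(308,376),s(185,350),.041)]:
    print(n,tri([(T,a),(S,b)]),onz(T,a,z),onz(S,b,z))
for p in[(108,398),(300,402)]: print("base",onz(T,t(*p),0))
# stock etc
E
```

```text
barnear [0.51   0.1678 0.2742] [0.5127 0.1692 0.265 ] [0.5126 0.1718 0.265 ]
barfar [0.6254 0.1599 0.2667] [0.6263 0.1601 0.265 ] [0.6258 0.1607 0.265 ]
rimA [0.4926 0.122  0.2483] [0.4932 0.1233 0.24  ] [0.4964 0.1248 0.24  ]
rimB [ 0.4798 -0.0366  0.2504] [ 0.4817 -0.0366  0.24  ] [ 0.4831 -0.0343  0.24  ]
toteLF [ 0.633  -0.0814  0.0552] [ 0.6284 -0.0808  0.07  ] [ 0.6278 -0.0837  0.07  ]
toteRF [ 0.6306 -0.2791  0.0878] [ 0.6365 -0.2825  0.07  ] [ 0.6366 -0.2789  0.07  ]
toteRN [ 0.4348 -0.2866  0.0664] [ 0.4385 -0.287   0.07  ] [ 0.4297 -0.2857  0.07  ]
toteLN [ 0.4383 -0.088   0.0516] [ 0.4372 -0.0876  0.07  ] [ 0.4326 -0.0904  0.07  ]
stop [0.4571 0.023  0.0361] [0.4565 0.0228 0.041 ] [0.4557 0.0219 0.041 ]
base [0.4482 0.1802 0.    ]
base [0.4431 0.0305 0.    ]
```

```bash
python3 - <<'E'
from h import *
np.set_printoptions(precision=4,suppress=True)
T=r.snapshot("top");S=r.snapshot("scene")
for p in [(140,129),(240,135),(380,147),(520,155)]:
    print("edge top",onz(T,p,.45))
for p in [(250,45),(378,158),(500,268)]: print("edge scene",onz(S,p,.45))
for n,p in dict(stock=(462,223),pick=(438,276),tape=(180,253),jar=(156,203)).items(): print(n,onz(T,p,.05))
print(r.sense()['clock'])
yaw=-90
# tool orientation trials
from scipy.spatial.transform import Rotation as Ro
def ori(yawdeg,lean):
    # z tool = (sin lean,0,-cos lean) rotated by yaw; y tool = stand y or -y
    z=np.array([np.sin(np.radians(lean)),0,-np.cos(np.radians(lean))])
    for ys in(1,-1):
        y=np.array([0,ys,0]);x=np.cross(y,z)
        M=Ro.from_euler('z',yawdeg,degrees=True).as_matrix()@np.c_[x,y,z]
        yield M
for M in ori(-4.5,37):
    e=Ro.from_matrix(M).as_euler('xyz',degrees=True)
    for ys,zs in((.128,.265),(0,.334),(-.115,.282)):
        O=np.array([.559,.037,0]);P=O+Ro.from_euler('z',-4.5,degrees=True).apply([-.01,ys,zs])
        print(e,ys,r.inverse_kinematics(P-.163*M[:,2],e))
E
```

```text
edge top [0.5836 0.3394 0.45  ]
edge top [0.5679 0.1264 0.45  ]
edge top [ 0.5379 -0.1715  0.45  ]
edge top [ 0.5169 -0.4692  0.45  ]
edge scene [0.5605 0.3163 0.45  ]
edge scene [ 0.5453 -0.0837  0.45  ]
edge scene [ 0.5296 -0.4065  0.45  ]
stock [ 0.4359 -0.4559  0.05  ]
pick [ 0.2856 -0.3776  0.05  ]
tape [0.3603 0.3499 0.05  ]
jar [0.5056 0.4245 0.05  ]
0.35
[-180.    37.   175.5] 0.128 [ 21.8036 -26.0046 102.4448 -16.4557  70.2926 -62.7691]
[-180.    37.   175.5] 0 [  3.1538 -32.3624  99.6871  -4.7391  75.9677 -82.7227]
[-180.    37.   175.5] -0.115 [ -15.7799  -35.2324  106.8391    7.1076   72.0588 -101.2503]
[180.  -37.   -4.5] 0.128 [ 21.8036 -26.0046 102.4448 -16.4557  70.2926 117.2309]
[180.  -37.   -4.5] 0 [  3.1538 -32.3624  99.6871  -4.7391  75.9677  97.2773]
[180.  -37.   -4.5] -0.115 [-15.7799 -35.2324 106.8391   7.1076  72.0588  78.7497]
```

```bash
python3 - <<'E'
from h import *
import cv2
np.set_printoptions(precision=3,suppress=True)
for yw in(92.2,-87.8):
    print(yw,r.inverse_kinematics([.436,-.188,.33],[180,0,yw]),r.inverse_kinematics([.449,-.08,.227],[180,0,yw-6.7]))
yw=92.2
r.reach([.436,-.188,.33],[180,0,yw]);print(r.sense()['clock'])
for n in("scene","top","wrist"):
    d=r.snapshot(n);cv2.imwrite(f"pics/{n}1.png",cv2.convertScaleAbs(d["frame"][:,:,::-1],alpha=1.5))
s=r.sense();print(s['tcp_pos'],s['orientation'],s['joints'],s['contact_force'])
E
```

```text
92.2 [-27.432 -14.435  96.684   0.     97.751 -29.632] [-14.378 -15.365 107.965   0.     87.4    -9.878]
-87.8 [-27.432 -14.435  96.684  -0.     97.751 150.368] None
1.975
[ 0.436 -0.189  0.33 ] [179.993   0.013  92.101] [-27.525 -14.405  96.643  -0.008  97.75  -29.627] [-0.52   0.622 -0.655]
```

View pics/wrist1.png

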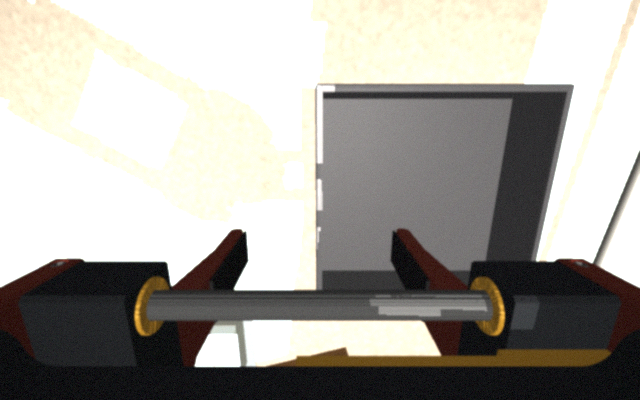

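View pics/scene1.png

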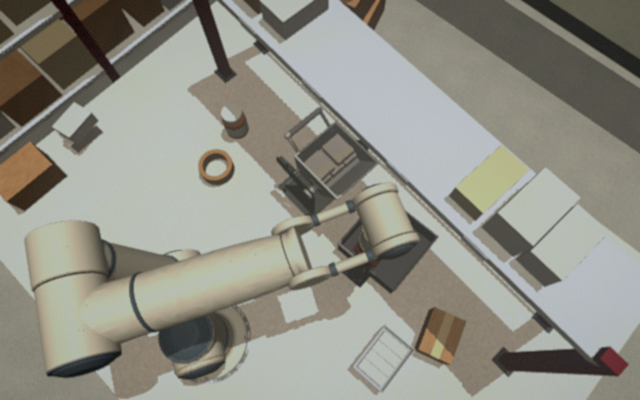

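The wrist view shows the near tote wall at column 319, vertical and midway between the fingers (240 and 398). I'll go down, grip it, slide most of the way with the yaw corrected, then look at the stops.

```bash
cat >> h.py <<'E'
from scipy.spatial.transform import Rotation as Ro
O=np.array([.559,.037,0]);YAW=-4.5
def W(p): return O+Ro.from_euler('z',YAW,degrees=True).apply(p)
E
python3 - <<'E'
from h import *
import cv2
np.set_printoptions(precision=3,suppress=True)
r.servo_line([.436,-.188,.229],speed=.12)
r.grab(30);s=r.sense();print(s['clock'],s['opening'],s['contact_force'])
p=W([-.098,-.165,.229]);print(p)
r.servo_line(p,[180,0,90+YAW],speed=.06)
s=r.sense();print(s['clock'],s['tcp_pos'],s['orientation'],s['opening'],s['contact_force'],s['torque'])
for n in("scene","top","wrist"):
    d=r.snapshot(n);cv2.imwrite(f"pics/{n}2.png",cv2.convertScaleAbs(d["frame"][:,:,::-1],alpha=1.2))
E
```

```text
4.3667 0.003873998440584217 [-0.279  0.501  0.077]
[ 0.448 -0.12   0.229]
5.675 [ 0.448 -0.12   0.229] [179.999  -0.036  85.511] 0.0038882689295874663 [-0.505  1.129  0.023] [ 0.099 -0.091 -0.026]
```

View pics/wrist2.png

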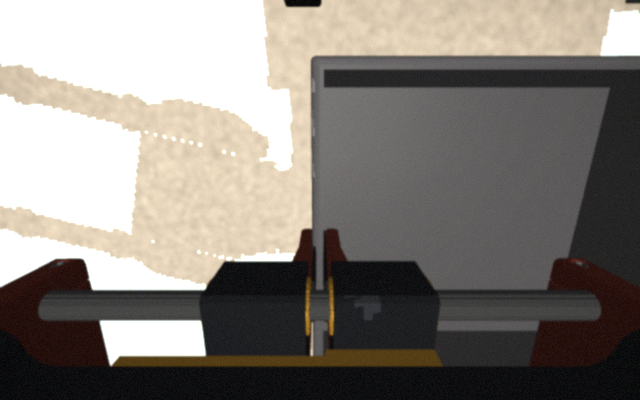

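View pics/scene2.png

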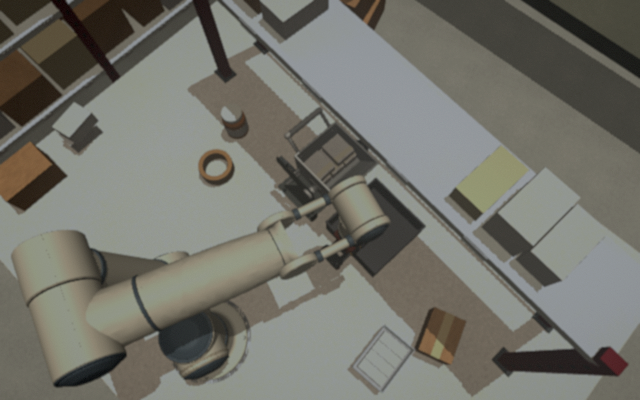

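The wrist view shows the near stop's dark edge at columns 285–320 at the top, and the tote's near wall at column 317. I'll move another 25 mm for a better look at the stops.

```bash
python3 - <<'E'
from h import *
import cv2
np.set_printoptions(precision=3,suppress=True)
r.servo_line(W([-.098,-.140,.229]),speed=.06)
s=r.sense();print(s['clock'],s['tcp_pos'],s['orientation'],s['opening'],s['contact_force'],s['torque'])
d=r.snapshot("wrist");cv2.imwrite("pics/wrist3.png",cv2.convertScaleAbs(d["frame"][:,:,::-1],alpha=1.0))
a=d["frame"][0:90,240:640,::-1];cv2.imwrite("pics/wrist3c.png",cv2.resize(a,None,fx=2,fy=4))
for x in(-.107,.107):
    for z in(0,.041): print(x,z,proj(d,W([x,-.025,z])))
for x,y,z in((-.1,-.04,.07),(.1,-.04,.07)): print(proj(d,W([x,y,z])))
import pickle;pickle.dump({k:d[k] for k in d},open("w3.pkl","wb"))
E
```

```text
6.3917 [ 0.45  -0.094  0.229] [-179.999   -0.038   85.579] 0.00377885691864162 [0.533 0.214 0.841] [ 0.166 -0.082  0.06 ]
-0.107 0 [304.623  59.448]
-0.107 0.041 [300.891  42.846]
0.107 0 [625.667  60.191]
0.107 0.041 [705.583  43.815]
[313.199  62.802]
[762.456  63.835]
```

View pics/wrist3c.png

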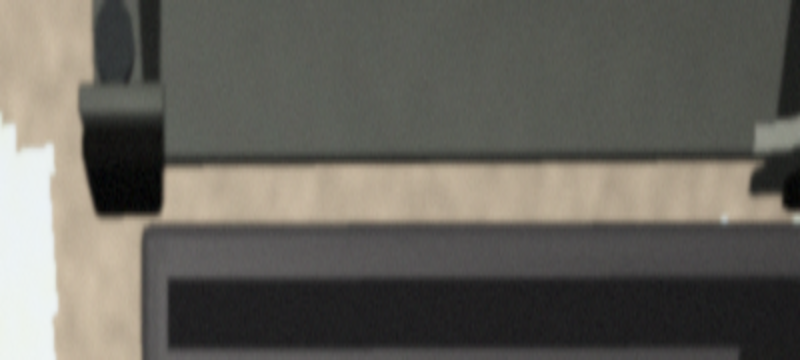

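View pics/wrist3.png

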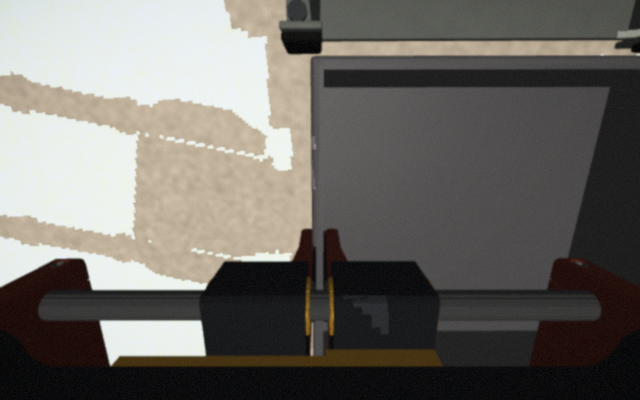

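Near stop: its column centre (about 302) matches the prediction of 301. The tote edge is parallel to the base-plate edge to about 0.2°, and there is a clear gap. I'll advance in small steps until the force rises.

```bash
python3 - <<'E'
from h import *
import cv2
np.set_printoptions(precision=3,suppress=True)
y=-.140;hit=None
while y<-.095:
    y+=.003
    r.servo_line(W([-.098,y,.229]),speed=.06)
    s=r.sense();print(round(s['clock'],2),round(y,3),s['contact_force'],s['torque'],s['tcp_pos'][:2])
    if s['contact_force'][1]<-6: break
d=r.snapshot("wrist");cv2.imwrite("pics/wrist4.png",d["frame"][:,:,::-1])
E
```

```text
6.69 -0.137 [ 0.347  0.712 -0.869] [ 0.002 -0.015 -0.083] [ 0.451 -0.092]
6.94 -0.134 [-0.433 -0.034  0.31 ] [-0.077 -0.081 -0.141] [ 0.451 -0.089]
7.19 -0.131 [-0.033 -0.578 -0.892] [-0.047 -0.055 -0.041] [ 0.451 -0.086]
7.44 -0.128 [-0.396 -0.585 -0.393] [-0.088 -0.053 -0.103] [ 0.451 -0.083]
7.69 -0.125 [-0.254 -1.289 -0.809] [-0.18  -0.167 -0.09 ] [ 0.452 -0.08 ]
7.94 -0.122 [ -1.17  -10.925   0.58 ] [-1.906  0.192  0.057] [ 0.452 -0.079]
```

View pics/wrist4.png

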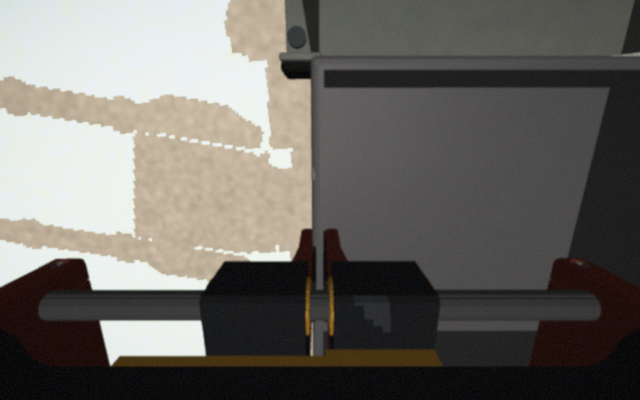

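Contact came at a planned y of about −0.124 m with an 11 N rise, so the stand pose is right to about 1 mm. I'll release, lift and go to the pre-grasp at the bar, then check the tote in the top view.

```bash
cat >> h.py <<'E'
LEAN=37
E0=[180,LEAN,180+YAW]
ZT=Ro.from_euler('xyz',E0,degrees=True).as_matrix()[:,2]
A0=np.arctan2(.085,.128);RAD=np.hypot(.128,.085)
def barp(th,xs=-.012): return W([xs,RAD*np.cos(A0+th),.180+RAD*np.sin(A0+th)])
def tcp(P,ahead=.005,back=0): return P-(.163+ahead+back)*ZT
E
python3 - <<'E'
from h import *
import cv2
np.set_printoptions(precision=3,suppress=True)
print(ZT)
r.let_go();s=r.sense();print(s['clock'],s['contact_force'])
p=s['tcp_pos'];r.servo_line([p[0],p[1],.33],speed=.2)
print(r.sense()['clock'])
P=tcp(barp(0),back=.10);print(P)
# via point in front of the shelf
v=np.array([.36,.0,.42]);
for q in(v,P): print(r.inverse_kinematics(q,E0))
r.reach(v,E0)
r.reach(P,E0)
s=r.sense();print(s['clock'],s['tcp_pos'],s['orientation'],s['joints'],s['contact_force'])
for n in("scene","top","wrist"):
    d=r.snapshot(n);cv2.imwrite(f"pics/{n}5.png",cv2.convertScaleAbs(d["frame"][:,:,::-1],alpha=1.2))
    if n=="wrist":
        for x in(-.055,0,.055): print(proj(d,W([x,.128,.265])))
E
```

```text
[ 0.6   -0.047 -0.799]
9.325 [ 0.616 -0.657 -0.45 ]
9.9833
[0.396 0.178 0.479]
None
[ 26.586 -32.637  98.317 -18.292  81.909 -61.625]Traceback (most recent call last):
  File "<stdin>", line 12, in <module>
station.IKError: the arm cannot take that pose within its joint ranges
```

```bash
python3 - <<'E'
from h import *
import cv2
np.set_printoptions(precision=3,suppress=True)
s=r.sense();o=s['orientation']
P=tcp(barp(0),back=.10)
try: r.servo_line([.38,-.05,.45],speed=.2)
except r.IKError as e: print("x",e); raise SystemExit
r.reach(P,E0)
s=r.sense();print(s['clock'],s['tcp_pos'],s['orientation'],s['joints'],s['contact_force'])
for n in("scene","top","wrist"):
    d=r.snapshot(n);cv2.imwrite(f"pics/{n}5.png",cv2.convertScaleAbs(d["frame"][:,:,::-1],alpha=1.2))
    if n=="wrist":
        for x in(-.055,0,.055): print(proj(d,W([x,.128,.265])))
E
```

```text
11.8417 [0.397 0.178 0.478] [-179.959   36.847  175.396] [ 26.531 -32.571  98.373 -18.286  81.96  -61.549] [-0.358 -0.52  -0.473]
[319.138 172.966]
[319.308 213.91 ]
[319.43  243.363]
```

View pics/wrist5.png

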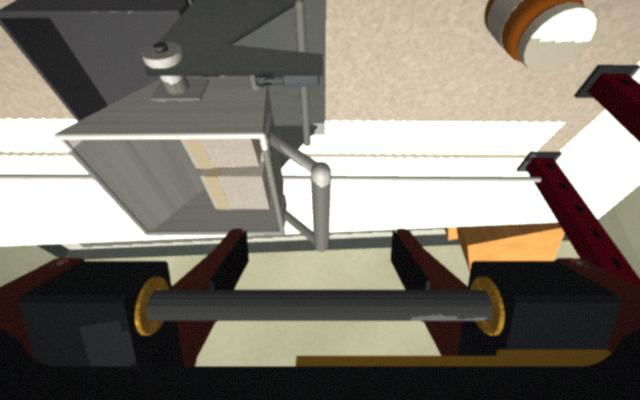

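View pics/top5.png

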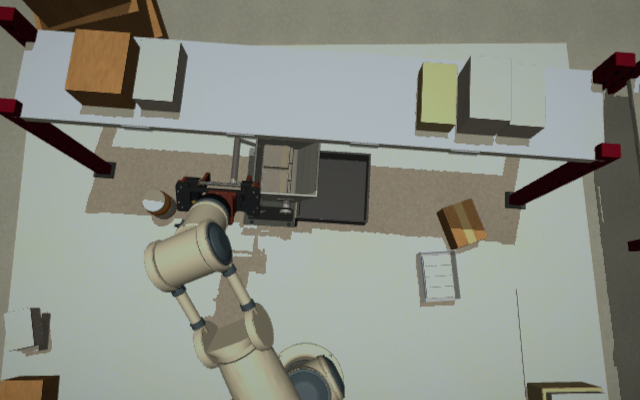

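View pics/scene5.png

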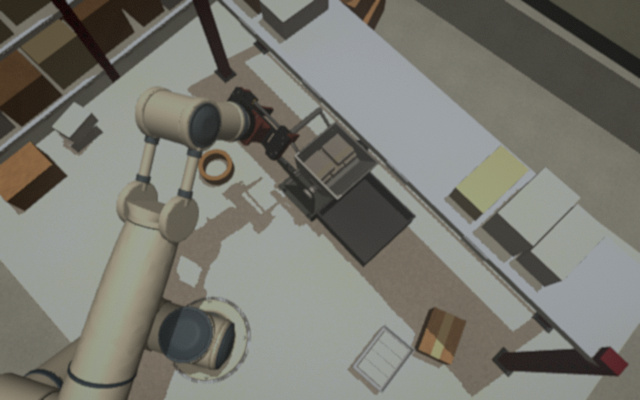

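The wrist view puts the bar at column 321, rows 173–250, against a prediction of column 319, rows 173–243. I'll enlarge the top view to check the tote's yaw and gap.

```bash
python3 - <<'E'
import cv2
a=cv2.imread("pics/top5.png")[140:235,265:385];cv2.imwrite("pics/topc5.png",cv2.convertScaleAbs(cv2.resize(a,None,fx=6,fy=6,interpolation=cv2.INTER_CUBIC),alpha=1.5))
E
```

```text
(no output)
```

View pics/topc5.png

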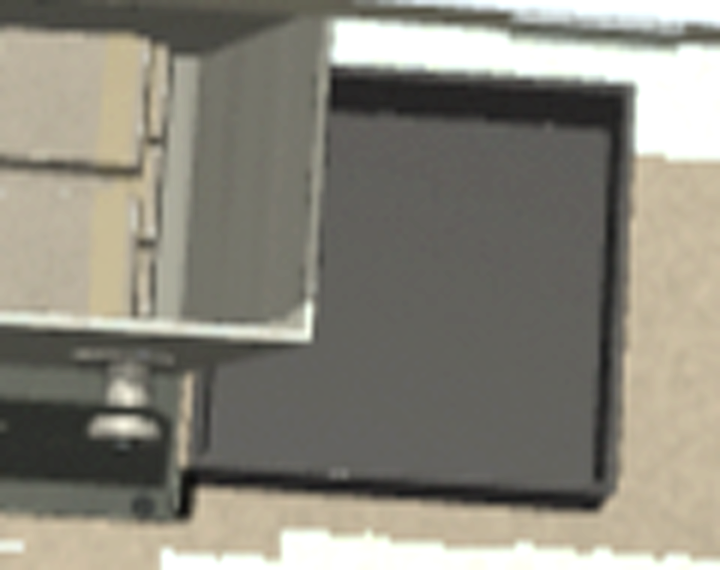

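```bash
python3 - <<'E'
from h import *
T=r.snapshot("top")
a=onz(T,(370.4,154.0),.07);b=onz(T,(367.6,220.0),.07)
M=Ro.from_euler('z',-YAW,degrees=True)
print(M.apply(a-O),M.apply(b-O))
E
```

```text
[ 0.09846654 -0.22659288  0.07      ] [-0.09667837 -0.22729284  0.07      ]
```

The tote sits square: both −y corners are at stand y ≈ −0.227 m, within calibration error of −0.225. Now I'll take hold of the bar.

```bash
python3 - <<'E'
from h import *
import cv2
np.set_printoptions(precision=3,suppress=True)
r.servo_line(tcp(barp(0)),E0,speed=.08)
s=r.sense();print(s['clock'],s['tcp_pos']-tcp(barp(0)),s['contact_force'])
r.grab(15)
s=r.sense();print(s['clock'],s['opening'],s['contact_force'],s['torque'])
for n in("scene","wrist"):
    d=r.snapshot(n);cv2.imwrite(f"pics/{n}6.png",cv2.convertScaleAbs(d["frame"][:,:,::-1],alpha=1.3))
E
```

```text
13.4417 [-0.     0.     0.001] [ 0.481 -0.186  0.137]
14.5417 0.015568206019237744 [ 0.363 -0.351  0.438] [ 0.016  0.151 -0.004]
```

View pics/wrist6.png

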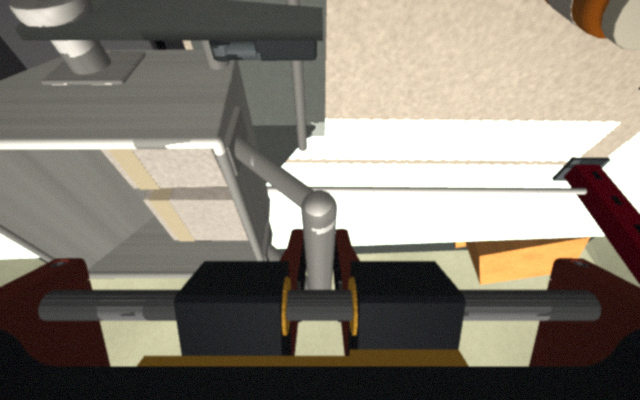

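The bar is gripped at an opening of 15.6 mm with almost no side force. Next is tipping along the arc in short chords, watching the force.

```bash
cat >> h.py <<'E'
def arc(ths,speed,lim=35,pr=True):
    for th in ths:
        r.servo_line(tcp(barp(th)),E0,speed=speed)
        s=r.sense();f=s['contact_force']
        M=Ro.from_euler('z',-YAW,degrees=True)
        if pr: print(round(s['clock'],2),round(float(th),2),np.round(M.apply(f),1),round(s['opening'],4))
        if np.linalg.norm(f)>lim: print("STOP");return th
    return None
E
python3 - <<'E'
from h import *
import cv2
q=[r.inverse_kinematics(tcp(barp(t)),E0) is not None for t in np.linspace(0,1.83,30)];print(all(q))
arc(np.arange(.06,.85,.06),.08)
for n in("scene","top"):
    d=r.snapshot(n);cv2.imwrite(f"pics/{n}7.png",cv2.convertScaleAbs(d["frame"][:,:,::-1],alpha=1.3))
E
```

```text
True
14.91 0.06 [ 1.4  1.9 -2.4] 0.0155
15.18 0.12 [0.  1.2 0.7] 0.0156
15.44 0.18 [-1.9  1.1  3.7] 0.0155
15.71 0.24 [-2.8  1.3  6.4] 0.0159
15.97 0.3 [-0.7  6.6  5.4] 0.0156
16.24 0.36 [-0.2  7.3  6.7] 0.0155
16.51 0.42 [-2.1  6.   7.7] 0.0157
16.77 0.48 [-3.3  6.   6.6] 0.0155
17.04 0.54 [-3.2  4.2  7.3] 0.0156
17.31 0.6 [-3.   3.6  7.3] 0.0156
17.57 0.66 [-1.8  3.4  6.7] 0.0156
17.84 0.72 [-2.5  2.1  6. ] 0.0155
18.11 0.78 [-1.   1.9  5. ] 0.0155
18.38 0.84 [-0.3  1.5  3.6] 0.0155
```

View pics/scene7.png

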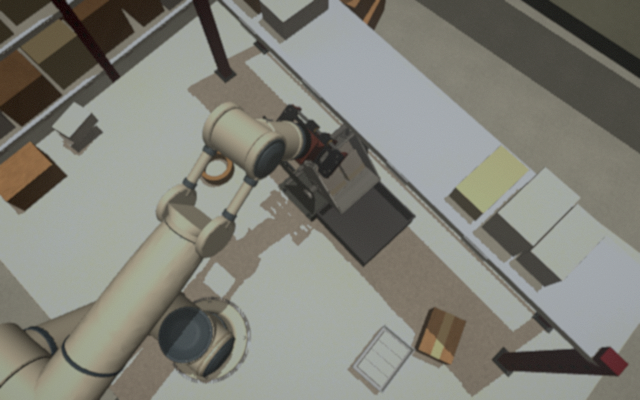

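The scene view shows the bin tipping with the gripper on the bar near (330,150), the tote still in place at (365,220), and the jar and tape untouched. Continuing to the end stop.

```bash
python3 - <<'E'
from h import *
import cv2
arc(list(np.arange(.9,1.8,.06))+[1.80,1.82],.08)
r.wait(.6)
for n in("scene","top","wrist"):
    d=r.snapshot(n);cv2.imwrite(f"pics/{n}8.png",cv2.convertScaleAbs(d["frame"][:,:,::-1],alpha=1.3))
E
```

```text
18.74 0.9 [1.4 0.9 1. ] 0.0156
19.01 0.96 [ 0.8  0.2 -0.7] 0.0154
19.27 1.02 [ 1.1  0.3 -1.3] 0.0158
19.54 1.08 [ 0.3 -0.2 -2.5] 0.0157
19.81 1.14 [-0.5 -0.3 -1.1] 0.016
20.07 1.2 [ 0.2 -0.5 -1.4] 0.0158
20.34 1.26 [-1.3  0.8 -0.2] 0.0159
20.61 1.32 [-1.2 -1.7 -0. ] 0.0156
20.88 1.38 [-0.3  0.2 -0.1] 0.0156
21.14 1.44 [ 0.6 -0.6  1.2] 0.0157
21.41 1.5 [ 1.2 -0.4 -1. ] 0.0156
21.68 1.56 [ 1.7 -0.6 -0.3] 0.0158
21.94 1.62 [ 2.4  0.2 -1.7] 0.0156
22.21 1.68 [ 2.7 -0.2 -1.4] 0.0159
22.48 1.74 [ 3.3  0.9 -1.4] 0.0156
22.74 1.8 [ 2.6  1.3 -1.8] 0.0152
22.99 1.8 [ 2.8  0.6 -2.1] 0.0158
23.24 1.82 [ 1.4  1.7 -2. ] 0.0156
```

View pics/scene8.png

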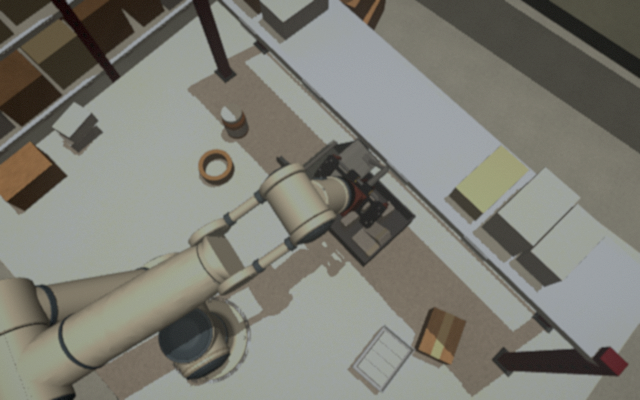

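View pics/wrist8.png

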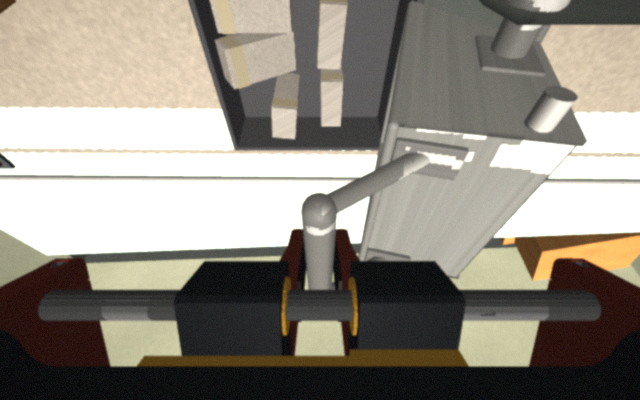

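View pics/top8.png

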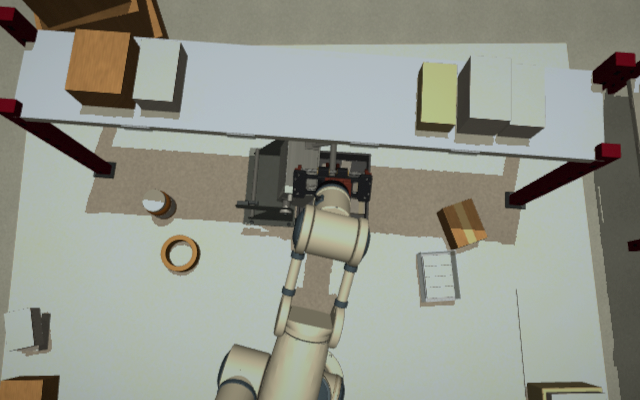

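The wrist view shows all five packs in the tote, at about (253,10), (257,60), (332,35), (285,105) and (332,98). The bin lies tipped with the bar still held. Now I'll ease it back.

```bash
python3 - <<'E'
from h import *
arc(np.arange(1.76,.29,-.07),.075)
arc(np.arange(.24,-.001,-.04),.05)
E
```

```text
24.27 1.76 [ 2.3  1.3 -3. ] 0.0154
24.56 1.69 [-0.6 -1.4 -0.9] 0.0154
24.85 1.62 [-2.9 -3.   2.2] 0.0157
25.14 1.55 [-4.4 -4.9  3.9] 0.0157
25.43 1.48 [-5.3 -4.8  5.3] 0.0155
25.73 1.41 [-4.4 -3.2  6.3] 0.0153
26.02 1.34 [-4.9 -3.3  6.9] 0.0161
26.31 1.27 [-4.4 -3.3  5.3] 0.0156
26.6 1.2 [-3.1 -2.8  5.9] 0.0157
26.89 1.13 [-2.6 -1.5  4.6] 0.0154
27.18 1.06 [-1.4 -0.7  3.3] 0.0155
27.48 0.99 [ 0.2 -0.7  2.9] 0.0157
27.77 0.92 [0.9 0.3 1. ] 0.0155
28.06 0.85 [ 1.3 -0.1  0.6] 0.0156
28.35 0.78 [ 1.1 -0.4  0.5] 0.0157
28.64 0.71 [ 1.1 -0.2  1.6] 0.0153
28.93 0.64 [ 0.6 -0.1  1.3] 0.0152
29.23 0.57 [0.7 0.9 0.4] 0.0159
29.52 0.5 [ 1.   0.8 -0.4] 0.0155
29.81 0.43 [0.9 0.4 0.7] 0.0153
30.1 0.36 [2.2 1.3 0.4] 0.0156
30.62 0.24 [ 1.4 -1.5  0.2] 0.016
30.89 0.2 [ 2.6  0.  -0.5] 0.0155
31.17 0.16 [ 3.3  0.7 -1.3] 0.0154
31.44 0.12 [ 4.6  2.8 -3.2] 0.0152
31.72 0.08 [ 6.2  3.1 -4.6] 0.0157
31.99 0.04 [ 4.9  3.8 -4.3] 0.0157
32.27 -0.0 [ 0.2 -1.4  1.4] 0.0157
```

```bash
python3 - <<'E'
from h import *
import cv2
arc([-.015,-.03,-.045],.05,lim=14)
for n in("scene","wrist"):
    d=r.snapshot(n);cv2.imwrite(f"pics/{n}9.png",cv2.convertScaleAbs(d["frame"][:,:,::-1],alpha=1.3))
E
```

```text
32.52 -0.01 [-5.5 -6.8  5.2] 0.0156
32.77 -0.03 [ -9.9 -11.5   9.9] 0.0156
STOP
```

View pics/wrist9.png

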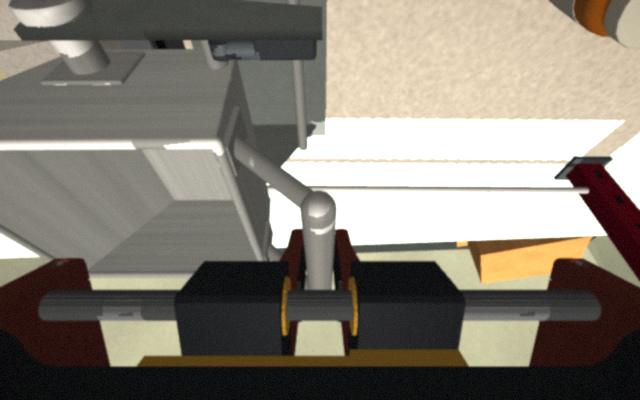

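The reaction rises at the home stop, the bin is empty, and the bar end is back at (319,205), where it was before tipping. I'll relax, release, retreat along the tool axis and check.

```bash
python3 - <<'E'
from h import *
import cv2
np.set_printoptions(precision=4,suppress=True)
arc([0],.05)
r.let_go();s=r.sense();print(s['clock'],s['contact_force'])
r.servo_line(tcp(barp(0),back=.10),E0,speed=.1)
d=r.snapshot("wrist");cv2.imwrite("pics/wrist10.png",cv2.convertScaleAbs(d["frame"][:,:,::-1],alpha=1.2))
for x in(-.055,.055): print(proj(d,W([x,.128,.265])))
r.reach([.33,.17,.50],[180,10,180+YAW]) if r.inverse_kinematics([.33,.17,.50],[180,10,180+YAW]) is not None else print("noik")
for n in("scene","top"):
    d=r.snapshot(n);f=d["frame"][:,:,::-1]
    a=f[130:235,225:385] if n=="top" else f[90:290,260:440]
    cv2.imwrite(f"pics/{n}10.png",f);cv2.imwrite(f"pics/{n}10c.png",cv2.convertScaleAbs(cv2.resize(a,None,fx=[3,5][n=="top"],fy=[3,5][n=="top"],interpolation=cv2.INTER_CUBIC),alpha=1.6))
print(r.sense()['clock'])
E
```

```text
33.12 0.0 [-0.2 -2.4  1.4] 0.0155
34.3 [-1.0584  0.0808 -0.2351]
[317.6428 173.334 ]
[318.0286 243.5434]
36.2083
```

View pics/wrist10.png

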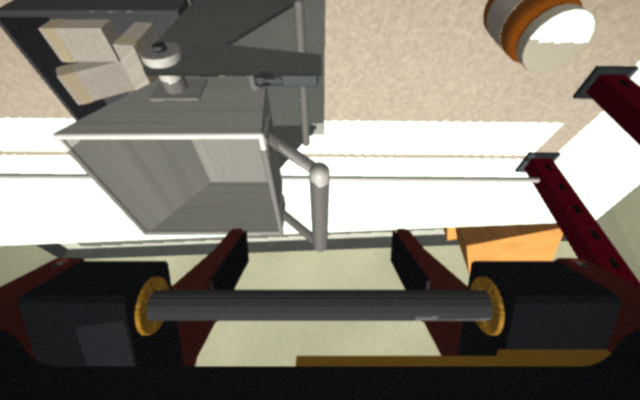

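View pics/top10c.png

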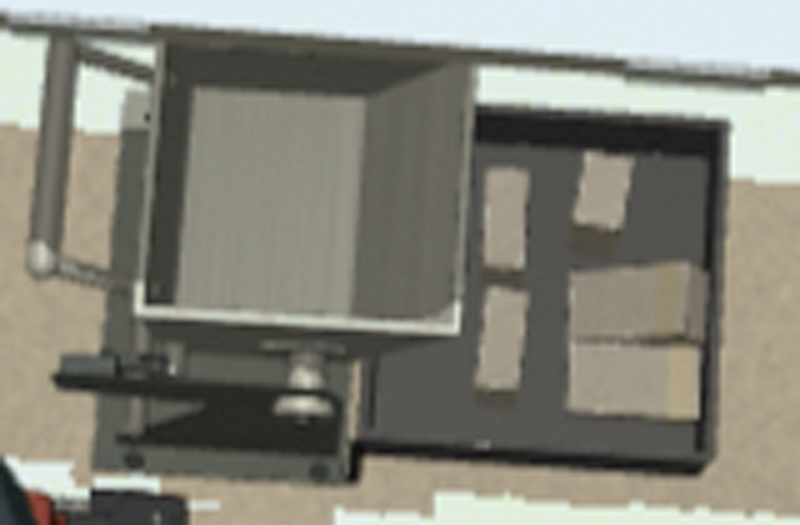

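View pics/scene10c.png

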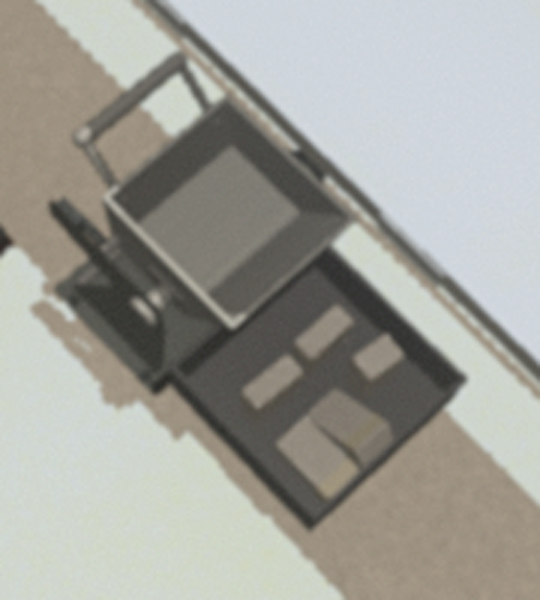

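View pics/top10.png

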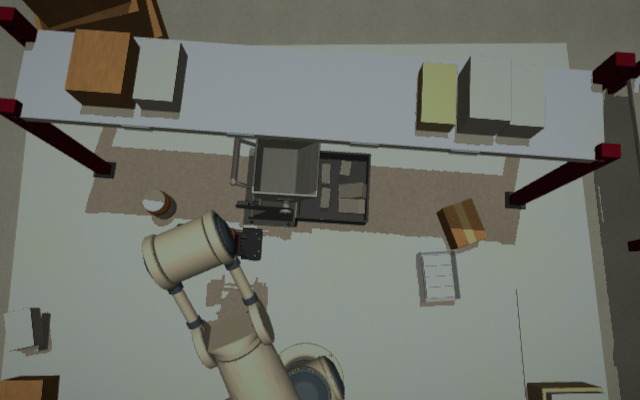

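The bin is empty and upright: the bar ball at (320,174) matches the first look. All five packs lie in the tote, and the jar, tape, carton and pick bin are where they were. I'll check whether the drop shifted the tote's −y edge.

```bash
python3 - <<'E'
import cv2,numpy as np
from h import *
def edge(f,alpha,row):
    p=cv2.cvtColor(f,cv2.COLOR_BGR2GRAY)[row-1:row+2,358:382].mean(0)/alpha
    i=int(np.argmax(np.diff(p)));g=np.clip(np.diff(p)[i-2:i+3],0,None);return 358.5+i+(g@np.arange(-2,3))/g.sum()
T=r.snapshot("top");M=Ro.from_euler('z',-YAW,degrees=True)
a=cv2.imread("pics/top5.png");b=cv2.imread("pics/top10.png")
for row in(165,175,185,195,205,213):
    e=[edge(a,1.2,row),edge(b,1,row)]
    print(row,np.round(e,2),[np.round(M.apply(onz(T,(x,row),.07)-O)[:2],4) for x in e])
print(r.sense()['clock'])
E
```

```text
165 [369.81 369.82] [array([ 0.0652, -0.2264]), array([ 0.0652, -0.2264])]
175 [369.03 369.09] [array([ 0.0352, -0.2254]), array([ 0.0352, -0.2256])]
185 [368.74 368.76] [array([ 0.0055, -0.2259]), array([ 0.0055, -0.226 ])]
195 [368.03 368.28] [array([-0.0241, -0.2252]), array([-0.024 , -0.2259])]
205 [367.66 367.7 ] [array([-0.0533, -0.2255]), array([-0.0533, -0.2256])]
213 [367.73 367.8 ] [array([-0.0765, -0.2268]), array([-0.0765, -0.227 ])]
36.2583
```

```bash
python3 - <<'E'
from h import *
s=r.sense();print(s['clock'],s['contact_force']);print(r.hand_in())
E
```

```text
36.2583 [ 0.41172275  0.07362516 -0.04035551]
the job is handed in; nothing more can be done
None
```

The job is handed in at about 36 s of the 69 s allowed, and my last checks all agreed. No verdict is reported.

- **Tote:** I gripped its near wall, squared it up and slid it until the force rose by 11 N at the stops. After the packs dropped, its far edge measured about −226 mm against −225 mm nominal. It was still square and had not moved by more than 1 mm. I saw contact directly at the near stop only. At the far stop I rely on the tote being square.
- **Packs and bin:** I held the push bar all the way, tipping the bin to 1.82 rad. All five packs are in the tote and the bin is empty. I eased it back still gripped, so it never fell back, and pressed it against its home stop with about 18 N before letting go. After release the bar was at the same image position as at the start.
- **Bystanders and forces:** The jar, tape, carton and pick bin look unmoved in the overhead views. Measured forces stayed under about 20 N, and the robot was clear of everything at hand-in.

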